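# Fit the double lid on the bulb tin and take off the outer lid

## Task

Turn the yellow clamp knob clockwise until it is tight, so that the carriage with the bulb tin cannot slide; then pick up the two nested lids together by the wide orange inner lid and lower them onto the green tin until the inner lid is fully seated in its mouth, and only then let go. Now take the steel outer lid by its black knob and lift it alone, leaving the orange inner lid undisturbed on the tin, and finish while still holding the outer lid level and still, at least 6 cm clear above its nested place. Leave the screwdriver case, lantern, glass bulb and hasp where they are.

Things in the scene. Friction and masses are not known exactly. Their poses are not given: they have to be found in the camera images.
- clamp (a joint): yellow clamp knob of the carriage, rad. 0 = slack, grows as it is turned clockwise seen from above, hard stop at 1.4 = tight. It starts between 0 and 0.2 and stays where it is left. From about 1.0 on its screw pad presses on the track and locks the carriage (against some 12 N when tight); turning needs up to about 0.15 N m. It counts as tight beyond 1.15.
- clamp_grip (a point): point on the axis of the yellow clamp knob, 71 mm above the shelf, 7 mm below the top of its bar grip. The bar is 42 mm long along this point's x, 14 mm wide along its y, 32 mm high (down to a round disc of 44 mm diameter, 23 mm below this point). z up; the axes turn with the knob. It stands on the carriage, 90 mm from the tin's axis.
- tin_mouth (a point): centre of the open mouth of the green round tin, at its rim, 92 mm above the shelf; z up. The tin is 54 mm in outer diameter, 48 mm inside, 58 mm high, with a small bulb inside up to 15 mm below the rim. It is fixed on the carriage, which slides along this point's y axis; the clamp knob lies at y = -90 mm of this point.
- inner_lid: orange inner lid, loose, 120 g, first on the stand. Origin: centre of its seating face, z up; it comes to tin_mouth when fully seated. Above: flange 62 mm wide, z = 0 to 10 mm (grip here), then a lip to z = 16 mm (52 mm inside) round the recess. Below: tapered plug 14 mm deep, 43 mm wide at top, 32 at bottom. Tin and stand are narrower than the flange, so fingers may reach down beside them.
- outer_lid: steel outer lid, loose, 90 g, lying in the recess of the inner lid with 3 mm play all round; it simply lifts out. Origin at the centre of its underside (10 mm above the inner lid's origin when nested), z up. Disc of 46 mm diameter, 12 mm high, with an upright black cylindrical knob of 20 mm diameter from z = 11 to z = 37 mm. It rides on the inner lid when that is carried level.
- carriage (a joint): position of the grey carriage (82 x 180 mm, top 34 mm above the shelf) along its aluminium track, m, -0.03 to 0.03, grows along the y of tin_mouth. Slides stiffly (2 N) until the clamp is tight. The track is fixed, 100 x 300 mm, with black end stops 32 mm high.
- lid_stand: fixed grey round stand that carries the nested lids at first, origin at the centre of its underside on the shelf; tube of 54 mm outer diameter, rim 60 mm high, foot of 72 mm diameter and 6 mm thick.
- driver_case: bystander: black and red hard case with a steel screwdriver set, 100 x 190 x 41 mm, origin at the centre of its underside. Leave alone.
- lantern: bystander: blue lantern, 84 mm diameter, 125 mm high with its bail, origin at the centre of its underside. Leave alone.
- bulb: bystander: glass bulb standing in a cardboard holder, 60 x 60 x 102 mm, origin at the centre of its underside. Leave alone.
- hasp: bystander: flat aluminium lock hasp, 35 x 125 x 21 mm, long side along its y, origin on the shelf near its middle. Leave alone.

How it is judged (in metres and radians):
On the way, in this order (a step that is already met when the one before it is completed fails the run):
1. the clamp knob is tight (beyond 1.15 rad) while the lids are still nested on their stand (value of joint clamp above 1.15 rad and horizontal distance between inner_lid and lid_stand below 0.01 m and horizontal distance between outer_lid and inner_lid below 0.006 m and z of outer_lid in the frame of inner_lid below 0.014 m), for 0.2 s.
2. the nested lids sit together on the tin, the inner lid fully seated (within 3 mm) while the fingers still hold it (value of joint clamp above 1.15 rad and horizontal distance between inner_lid and tin_mouth below 0.005 m and z of inner_lid in the frame of tin_mouth between -0.003 and 0.003 m and angle between inner_lid's own z axis and vertical below 0.08 rad and horizontal distance between outer_lid and inner_lid below 0.006 m and z of outer_lid in the frame of inner_lid below 0.014 m and contact force between the fingers and inner_lid above 0.5 N), for 0.1 s.
3. the fingers have let go of the inner lid, both lids nested and seated on the tin (value of joint clamp above 1.15 rad and horizontal distance between inner_lid and tin_mouth below 0.005 m and z of inner_lid in the frame of tin_mouth between -0.003 and 0.003 m and angle between inner_lid's own z axis and vertical below 0.08 rad and horizontal distance between outer_lid and inner_lid below 0.006 m and z of outer_lid in the frame of inner_lid below 0.014 m and contact force between the fingers and inner_lid below 0.1 N), for 0.1 s.
4. the outer lid is lifted alone out of the inner lid, which stays seated (value of joint clamp above 1.15 rad and horizontal distance between inner_lid and tin_mouth below 0.005 m and z of inner_lid in the frame of tin_mouth between -0.003 and 0.003 m and angle between inner_lid's own z axis and vertical below 0.08 rad and z of outer_lid in the frame of inner_lid above 0.03 m and contact force between the fingers and outer_lid above 0.5 N), for 0.1 s.
At the end, for the whole second after the job is handed in: The clamp knob is beyond 1.15 rad; the inner lid is seated on the tin, untouched by the fingers and at rest (within 5 mm sideways, 3 mm in height, 0.08 rad of level); the gripper holds the outer lid still, within 0.25 rad of level, its origin at least 60 mm above that of the inner lid (value of joint clamp above 1.15 rad and horizontal distance between inner_lid and tin_mouth below 0.005 m and z of inner_lid in the frame of tin_mouth between -0.003 and 0.003 m and angle between inner_lid's own z axis and vertical below 0.08 rad and z of outer_lid in the frame of inner_lid above 0.06 m and angle between outer_lid's own z axis and vertical below 0.25 rad and contact force between the fingers and outer_lid above 0.5 N and contact force between each of the fingers, outer_lid and inner_lid below 0.1 N and linear speed of outer_lid below 0.03 m/s and linear speed of inner_lid below 0.02 m/s); the arm keeps its last pose, push and grip.
It fails at once if the screwdriver case is moved more than 25 mm or tipped (distance of driver_case from where it was at the start of the episode above 0.025 m or angle between driver_case's own z axis and vertical above 0.4 rad).
It fails at once if the lantern is moved more than 25 mm or tipped (distance of lantern from where it was at the start of the episode above 0.025 m or angle between lantern's own z axis and vertical above 0.4 rad).
It fails at once if the bulb is moved more than 25 mm or tipped (distance of bulb from where it was at the start of the episode above 0.025 m or angle between bulb's own z axis and vertical above 0.4 rad).
It fails at once if the hasp is moved more than 25 mm or tipped (distance of hasp from where it was at the start of the episode above 0.025 m or angle between hasp's own z axis and vertical above 0.4 rad).
It fails at once if the lids come apart before they are on the tin (distance between outer_lid and inner_lid above 0.025 m and horizontal distance between inner_lid and tin_mouth above 0.015 m).
It also fails if it takes over 72 s, if anything falls off the work surface, if the arm or the gripper's body presses on something with over 40 N, if the wrist force passes 120 N, or if a joint passes its speed limit or range.

## Robot

A 6-joint arm with a two-finger parallel gripper is mounted at the origin on the work surface. World frame = base frame: x ahead of the robot, y to its left, z up, the work surface at z = 0. Lengths are in m, angles in degrees, forces in N, time in s.
With the tool pointing down it reaches from about 0.35 to 0.925 m from the base axis. Payload 6.4 kg.
Tool frame: the origin (TCP) lies midway between the tips of the shut fingers; the grasp point (between the pads) lies 19 mm behind it; z points along the fingers, y is the line along which they close (so a half turn about z gives the same grasp; the last joint's range is limited). The gripper opens to 94 mm and grips with 3 to 60 N. Pads are 16 mm wide; open, the fingers measure 119 mm over their backs; the gripper's body (75 mm by 177 mm) begins 78 mm behind the grasp point.
Start: joints at [-77.412, 14.043, 89.255, -0, 76.702, -9.975], TCP at [0.249, -0.6, 0.205] pointing down, gripper open.
Joint ranges: [-179.41, 179.41], [-58.25, 129.5], [7.25, 145.43], [-54.29, 234.29], [11.92, 165.04], [-157.13, 157.13]. Speed limits (degrees/s): [147.25, 147.25, 180, 180, 180, 180].

## Interface

Orientations are given as [roll, pitch, yaw] about the fixed x, y, z axes, in that order (R = Rz(yaw) Ry(pitch) Rx(roll)).
In Python, from workcell import state, imaging, manip, trace, place_of gives the robot as it stands.
- The arm moves only by the tool step_arm, never from a script. Its argument "increments" is text: rows parted by semicolons, each of 7 numbers parted by spaces: the finger opening in mm, from 0 to 94, then the shift along the tool's x, y, z in mm, then the turn, a rotation vector about the tool's x, y, z in degrees. A call has 1 to 12 rows; each row is the pose to reach, as a shift and turn from the pose commanded when the call began, along the tool's axes at that moment; what a row does not reach only later rows make up. A row lasts 1/10 s, in which the tool goes at most 50 mm and 8.59 degrees, less where a joint would pass 70% of its speed; a pose out of reach is approached as far as the arm can. A call with a gripper value outside its range is refused whole. The fingers move at their own pace and stop on an object; the grip force is fixed at half the most. Time passes only in rows, so rows that repeat a pose let the fingers close. It gives the time, the measured TCP pose, the force, the opening and the grip force at its end, in the units of the state.
- state(): the state, without advancing time (a new reading comes with each control period).
- imaging.snapshot(name): name is "scene" or "top" or "wrist"; returns a dict with "frame" (420x560x3 uint8, red, green, blue), "fov_y" (degrees; the focal length in pixels is half the picture's height over the tangent of half this angle, whatever the lens; pixels are square), "cx", "cy" (the principal point, pixels), "R" (3x3) and "t" (3): a world point X has camera coordinates R X + t. Camera axes: x right, y down, z forward; pixel columns grow to the right and rows downward; lengths in m; the calibration is good to about 2 mm. A picture is of the moment at which its call begins. There is no depth.
- manip.finish_job(): hands the job in; it is judged then, once.
Trained networks look in the newest picture that a camera, given by its name, has taken for a name from the list of things; names that differ only in an ending like _2 or _b are one class to them, and where a whole thing is asked for, a point or a joint stands for the part that bears it (a point fixed in the world has none). Each returns a list of dicts, best first, with "conf" (0 to 1); they miss things now and then, are a little off and sometimes report something else, mostly with a low value. They report only what shows in the picture. A call takes as long as a camera call.
- trace(camera, label): "pixels" (420x560 bool, what is visible of it).
- place_of(camera, label): "at" ([x, y, z] in m, in world coordinates, good to about 4 mm: a listed point, or the origin of a listed thing).
The state is a dict: "clock": time; "joint_positions": joint angles; "qvel": joint speeds; "tau": joint torques, N m; "tool_pos": TCP position; "orientation": TCP orientation; "wrist_force": force on the tool from outside, world axes, zero at the start; "torque": the same for the moment, N m; "width": opening from 0.0 (shut) to 1.0 (fully open); "grasp_force": force on a finger pad.
Only numpy, scipy, OpenCV 4.12 (cv2) and the standard library are available. Lean on these libraries where they do the work, as an engineer would, in place of code of your own. Each camera call takes 0.05 s, during which the arm holds its last target. There are 200 camera calls.

## Working session

There is one attempt and no reset: what is moved stays moved. The work goes in short steps, Python scripts to look and compute and a tool call to move; the robot and the scene stay as the last step left them, time stands still between calls to the robot, and variables do not carry over. Pictures are saved under pics/ and viewed, at most 10 in all, crops included, and the job is handed in when it is done.

Besides the shell and the picture viewer there is one more tool, called after "Call:" as name(argument=value, ...) on one line, values as JSON. step_arm: Moves the arm, as the interface text tells. Its arguments: {"type":"object","properties":{"increments":{"type":"string"}},"required":["increments"]}

```bash
mkdir -p pics; ls
python3 - <<'E'
from workcell import state, imaging, manip, trace, place_of
import cv2,numpy as np
s=state();print({k:np.round(v,3).tolist() for k,v in s.items()})
for c in ("scene","top"):
    im=imaging.snapshot(c);cv2.imwrite(f"pics/{c}0.png",im["frame"][:,:,::-1])
    print(c,im["fov_y"],im["cx"],im["cy"],np.round(-im["R"].T@im["t"],3),np.round(im["R"],3).tolist())
    for n in "clamp_grip tin_mouth inner_lid outer_lid lid_stand carriage driver_case lantern bulb hasp".split():
        try: print(n,[(round(d["conf"],2),np.round(d["at"],4).tolist()) for d in place_of(c,n)[:2]])
        except Exception as e: print(n,e)
a,b=cv2.imread("pics/scene0.png"),cv2.imread("pics/top0.png")
E
```

```text
pics
{'clock': 0.0, 'joint_positions': [-77.412, 14.084, 89.324, 0.001, 76.701, -9.976], 'qvel': [0.023, -0.01, -0.045, 0.052, -0.025, 0.076], 'tau': [0.002, -41.583, -31.46, 0.069, 0.033, -0.0], 'tool_pos': [0.249, -0.6, 0.204], 'orientation': [-179.892, -0.02, 22.564], 'wrist_force': [0.037, -0.041, 0.881], 'torque': [0.036, 0.023, 0.001], 'grasp_force': 0.0, 'width': 1.001}
scene 49.78211321067709 283.3322589079484 213.08842152514393 [1.218 0.01  1.025] [[-0.066, 0.998, -0.003], [0.849, 0.054, -0.525], [-0.524, -0.037, -0.851]]
clamp_grip [(0.79, [0.5296, -0.1944, 0.0737])]
tin_mouth [(0.93, [0.5323, -0.1023, 0.0943])]
inner_lid [(0.69, [0.5311, 0.1411, 0.064])]
outer_lid [(0.53, [0.5295, 0.1402, 0.071]), (0.35, [0.5304, -0.1941, 0.0765])]
lid_stand [(0.6, [0.5322, 0.1393, 0.0026]), (0.23, [0.5131, 0.4222, 0.0008])]
carriage it knows: bulb, clamp_grip, driver_case, hasp, inner_lid, lantern, lid_stand, outer_lid, tin_mouth
driver_case [(0.81, [0.7429, 0.1239, -0.0022])]
lantern [(0.63, [0.5009, -0.4536, -0.002])]
bulb [(0.91, [0.7453, -0.1644, 0.0012])]
hasp [(0.81, [0.5149, 0.4227, -0.0009])]
top 49.93064462625486 284.0794435471792 211.41422124793118 [ 0.543 -0.034  1.424] [[0.028, -1.0, -0.001], [-0.998, -0.028, -0.052], [0.052, 0.003, -0.999]]
clamp_grip [(0.58, [0.5345, -0.189, 0.0736])]
tin_mouth [(0.85, [0.5323, -0.103, 0.0902])]
inner_lid [(0.5, [0.5306, 0.1431, 0.0565])]
outer_lid [(0.72, [0.531, 0.1436, 0.0669])]
lid_stand [(0.6, [0.5287, 0.1353, 0.0015])]
carriage it knows: bulb, clamp_grip, driver_case, hasp, inner_lid, lantern, lid_stand, outer_lid, tin_mouth
driver_case [(0.78, [0.745, 0.1199, 0.0032])]
lantern [(0.68, [0.5043, -0.4511, 0.0033]), (0.22, [0.5318, -0.188, 0.0734])]
bulb [(0.85, [0.7432, -0.1675, -0.0018])]
hasp [(0.84, [0.5148, 0.4179, 0.001])]
```

Run:
```python
import cv2
a=cv2.imread("pics/top0.png");s=cv2.imread("pics/scene0.png")
a2=cv2.resize(a[150:270,170:430],(780,360),interpolation=cv2.INTER_CUBIC)
import numpy as np
s2=cv2.resize(s,(320,240)); 
out=np.zeros((600,780,3),np.uint8); out[:360]=a2; out[360:,:320]=s2; out[360:,330:650]=cv2.resize(a,(320,240))
cv2.imwrite("pics/m1.png",out)
```

```text
(no output)
```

View pics/m1.png

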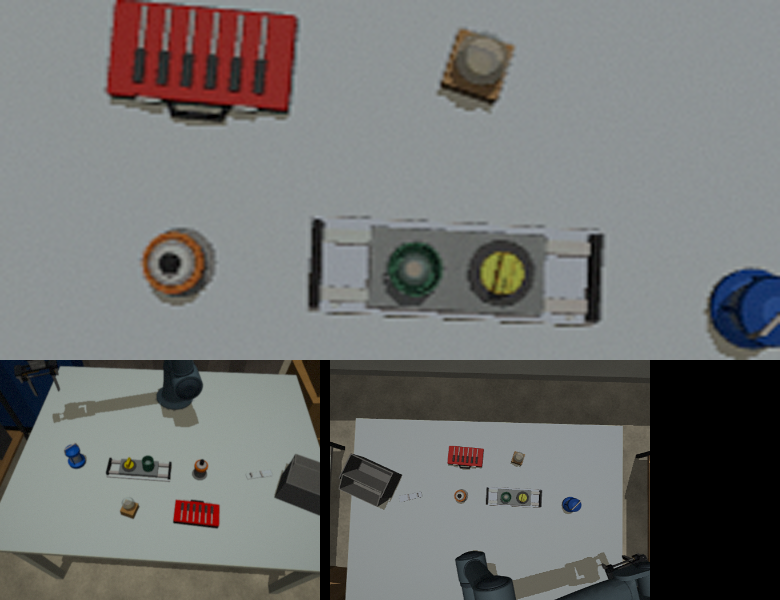

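Call:
step_arm(increments="94 416 -269 -20 0 0 -100;94 416 -269 -20 0 0 -100;94 416 -269 -20 0 0 -100;94 416 -269 -20 0 0 -100;94 416 -269 -20 0 0 -100;94 416 -269 -20 0 0 -100;94 416 -269 -20 0 0 -100;94 416 -269 -20 0 0 -100;94 416 -269 -20 0 0 -100;94 416 -269 -20 0 0 -100;94 416 -269 -20 0 0 -100;94 416 -269 -20 0 0 -100")

```text
clock: 2.2
tool_pos: [0.5311, -0.1907, 0.2256]
orientation: [180.0, 0.0, 123.0]
wrist_force: [-0.5, 0.4, 0.3]
width: 1.002
grasp_force: 0.0
```

```bash
cat > h.py <<'E'
from workcell import state, imaging, manip, trace, place_of
import cv2,numpy as np
from scipy.spatial.transform import Rotation as Ro
def ground(im,uv,z):
    f=210/np.tan(np.radians(im["fov_y"]/2))
    d=im["R"].T@np.array([(uv[0]-im["cx"])/f,(uv[1]-im["cy"])/f,1.]);c=-im["R"].T@im["t"]
    return c+d*(z-c[2])/d[2]
def proj(im,X):
    f=210/np.tan(np.radians(im["fov_y"]/2));p=im["R"]@np.asarray(X)+im["t"]
    return np.array([im["cx"]+f*p[0]/p[2],im["cy"]+f*p[1]/p[2]])
def move(p,yaw):
    "shift mm and rotvec deg from now to tool-down pose"
    s=state();R=Ro.from_euler("xyz",s["orientation"],degrees=True)
    T=Ro.from_euler("xyz",[180,0,yaw],degrees=True)
    print("at",np.round(s["tool_pos"],4),np.round(s["orientation"],2),"->",np.round(R.inv().apply(np.array(p)-s["tool_pos"])*1000,1),np.round(np.degrees((R.inv()*T).as_rotvec()),2))
E
python3 - <<'E'
from h import *
s=state();print(s["tool_pos"],s["orientation"],s["joint_positions"])
im=imaging.snapshot("wrist");cv2.imwrite("pics/w1.png",im["frame"][:,:,::-1])
print(-im["R"].T@im["t"])
for n in ("clamp_grip","tin_mouth"):
    print([(d["conf"],d["at"]) for d in place_of("wrist",n)])
E
```

```text
[ 0.53112401 -0.19067165  0.22561702] [1.79994506e+02 1.55276026e-02 1.23016549e+02] [-3.12568152e+01  1.61170503e+00  1.00860789e+02 -1.83400369e-03
  7.75111328e+01 -6.42729681e+01]
[ 0.49588473 -0.13440266  0.4051209 ]
[(0.77, [0.5279, -0.1905, 0.0684])]
[(0.58, [0.5315, -0.1012, 0.0919])]
```

View pics/w1.png

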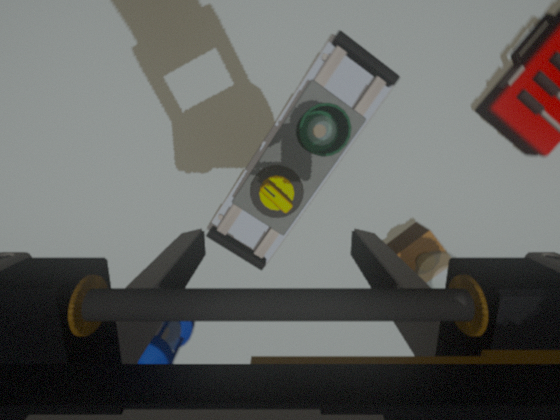

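Run:
```python
from h import *
a=cv2.imread("pics/w1.png");cv2.imwrite("pics/w1c.png",cv2.resize(a[90:230,210:380],(680,560),interpolation=cv2.INTER_CUBIC))
```

```text
(no output)
```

View pics/w1c.png

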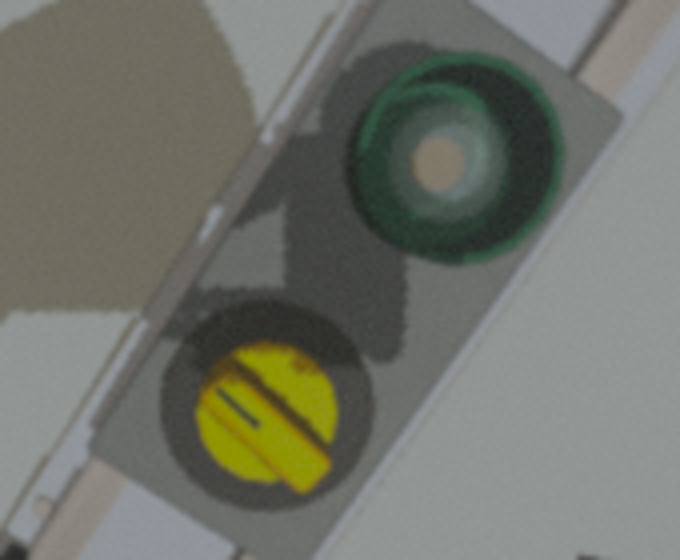

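Run:
```python
from h import *
im=imaging.snapshot("wrist")
def w(c,z): return ground(im,(c[0]/4+210,c[1]/4+90),z)
A,B=w((217,382),.078),w((318,477),.078);d=B-A
print(A,B,np.linalg.norm(d),np.degrees(np.arctan2(d[1],d[0])),(A+B)/2, im["fov_y"])
E1,E2=w((205,400),.078),w((305,490),.078);d=E2-E1;print(np.degrees(np.arctan2(d[1],d[0])))
E1,E2=w((230,365),.078),w((330,462),.078);d=E2-E1;print(np.degrees(np.arctan2(d[1],d[0])))
print("disc",w((267,405),.045), "tin",w((456,158),.092), w((348,158),.092),w((564,158),.092))
C1,C2=w((90,455),.034),w((350,20),.034)
C1,C2=w((310,560),.034),w((622,118),.034);d=C2-C1;print("carriage dir",np.degrees(np.arctan2(d[1],d[0])))
for n in ("clamp_grip","tin_mouth"): print([(d["conf"],d["at"]) for d in place_of("wrist",n)])
t=trace("wrist","clamp_grip")[0]["pixels"];print(cv2.minAreaRect(np.argwhere(t)[:,::-1].astype(np.float32)))
```

```text
[ 0.51171779 -0.18828057  0.078     ] [ 0.55053966 -0.19603687  0.078     ] 0.0395891114955934 -11.298473461398482 [ 0.53112872 -0.19215872  0.078     ] 70.92464955373029
-10.188763828928787
-12.020860751726003
disc [ 0.53020495 -0.19138792  0.045     ] tin [ 0.53203533 -0.10363522  0.092     ] [ 0.50864054 -0.11855955  0.092     ] [ 0.55543095 -0.08871036  0.092     ]
carriage dir 88.85542357485004
[(0.64, [0.5269, -0.1886, 0.0725])]
[(0.77, [0.5326, -0.1008, 0.0908])]
((277.0, 193.5), (35.0, 34.0), 90.0)
```

```bash
python3 -c "
from h import *
move([.531,-.192,.052],169)"
```

```text
at [ 0.5302 -0.1925  0.2254] [180.    -0.   122.46] -> [  0.    1.  173.4] [  0.     0.   -46.54]
```

Call:
step_arm(increments="40 0 0 110 0 0 -46.5;40 0 0 110 0 0 -46.5;40 0 0 110 0 0 -46.5;40 0 0 110 0 0 -46.5;40 0 0 110 0 0 -46.5;40 0 0 110 0 0 -46.5;40 0 0 110 0 0 -46.5;40 0 0 110 0 0 -46.5")

```text
clock: 3.35
tool_pos: [0.5303, -0.1925, 0.1155]
orientation: [-180.0, 0.0, 168.9]
wrist_force: [0.8, 0.2, 0.3]
width: 0.429
grasp_force: 0.0
```

Run:
```python
from h import *
move([.531,-.192,.052],169)
im=imaging.snapshot("wrist");f=im["frame"];cv2.imwrite("pics/w2.png",f[:,:,::-1])
hsv=cv2.cvtColor(f,cv2.COLOR_RGB2HSV);m=cv2.inRange(hsv,(22,150,60),(35,255,255));print(m.sum()/255)
move([.531,-.192,.052],169)
p=proj(im,[.531,-.192,.078]);print(p,proj(im,[.552,-.196,.078]))
u,v=int(p[0]),int(p[1]);cv2.imwrite("pics/w2c.png",cv2.resize(f[max(v-90,0):v+90,max(u-110,0):u+110,::-1],None,fx=3,fy=3,interpolation=cv2.INTER_CUBIC));print(max(u-110,0),max(v-90,0))
```

```text
at [ 0.5303 -0.1925  0.1155] [-1.8000e+02  1.0000e-02  1.6893e+02] -> [-0.6  0.6 63.5] [-0.    0.01 -0.07]
2306.0
at [ 0.5303 -0.1924  0.1155] [-1.8000e+02  1.0000e-02  1.6896e+02] -> [-0.6  0.5 63.5] [-0.    0.01 -0.04]
[276.97763281 225.16042204] [277.09167492 251.28008034]
166 135
```

View pics/w2c.png

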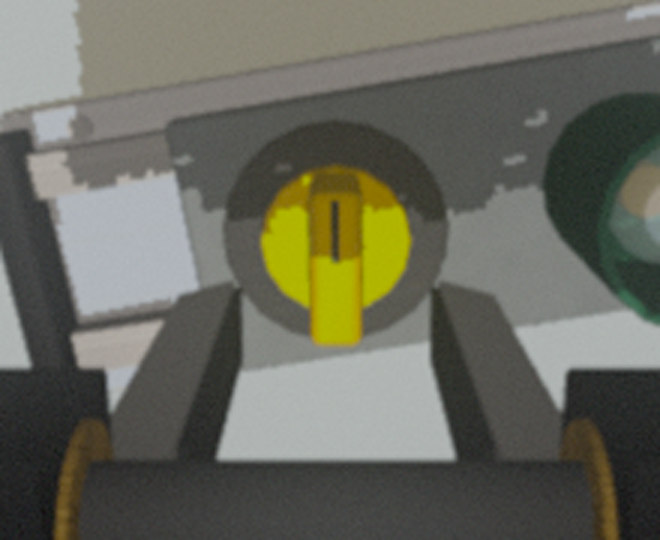

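Call:
step_arm(increments="40 -0.5 0.5 40 0 0 0;40 -0.5 0.5 63 0 0 0;40 -0.5 0.5 63 0 0 0;0 -0.5 0.5 63 0 0 0;0 -0.5 0.5 63 0 0 0;0 -0.5 0.5 63 0 0 0;0 -0.5 0.5 63 0 0 0")

```text
clock: 4.1
tool_pos: [0.5314, -0.1922, 0.0535]
orientation: [-180.0, 0.1, 169.1]
wrist_force: [-0.6, -0.5, 2.4]
width: 0.148
grasp_force: 30.0
```

Call:
step_arm(increments="0 0 0 0 0 0 8;0 0 0 0 0 0 16;0 0 0 0 0 0 24;0 0 0 0 0 0 32;0 0 0 0 0 0 40;0 0 0 0 0 0 47;0 0 0 0 0 0 54;0 0 0 0 0 0 60;0 0 0 0 0 0 66;0 0 0 0 0 0 66;0 0 0 0 0 0 66")

```text
clock: 5.2
tool_pos: [0.5309, -0.1928, 0.0536]
orientation: [-180.0, 0.1, 103.2]
wrist_force: [-5.0, -2.8, 6.4]
width: 0.146
grasp_force: 30.0
```

```bash
python3 -c "
from h import *
s=state();print(s['torque'],s['wrist_force'],s['orientation'])"
```

```text
[-0.58850916  0.7732326   0.00079314] [-5.02578646 -2.77519614  6.37152269] [-1.79950739e+02  9.74251258e-02  1.03219379e+02]
```

Call:
step_arm(increments="0 0 0 0 0 0 4;0 0 0 0 0 0 6;0 0 0 0 0 0 6")

```text
clock: 5.5
tool_pos: [0.5308, -0.1928, 0.0535]
orientation: [-179.9, 0.1, 97.3]
wrist_force: [-4.6, -2.7, 5.4]
width: 0.15
grasp_force: 30.1
```

```bash
python3 -c "
from h import *
s=state();print(s['torque'],s['wrist_force'],s['orientation'])"
```

```text
[-0.5345028   0.89349655  0.37912192] [-4.55705774 -2.67586413  5.44457216] [-1.79936975e+02  1.14678724e-01  9.72721837e+01]
```

Call:
step_arm(increments="40 0 0 0 0 0 0;40 0 0 0 0 0 0;40 0 0 0 0 0 0;40 0 0 -50 0 0 0;40 0 0 -100 0 0 0;94 50 0 -140 0 0 7;94 100 0 -160 0 0 7;94 150 25 -160 0 0 7;94 200 25 -160 0 0 7;94 220 25 -160 0 0 7;94 220 25 -160 0 0 7;94 220 25 -160 0 0 7")

```text
clock: 6.7
tool_pos: [0.5286, 0.0302, 0.2123]
orientation: [-180.0, 0.0, 90.2]
wrist_force: [0.4, -0.8, -0.4]
width: 0.976
grasp_force: 0.0
```

```bash
cat > m.py <<'E'
from h import *
def meas(cams):
    for c in cams:
        im=imaging.snapshot(c)
        for n in ("tin_mouth","inner_lid","outer_lid","lid_stand","clamp_grip"):
            r=[(round(d["conf"],2),np.round(d["at"],4).tolist()) for d in place_of(c,n)[:1]]
            print(c,n,r)
        cv2.imwrite(f"pics/{c}_{state()['clock']:.2f}.png",im["frame"][:,:,::-1])
    return im
E
python3 - <<'E'
from m import *
imaging.snapshot("top");imaging.snapshot("top");imaging.snapshot("top")
print(state()["tool_pos"],state()["orientation"])
im=meas(["wrist"]);f=im["frame"]
hsv=cv2.cvtColor(f,cv2.COLOR_RGB2HSV)
for nm,lo,hi,z in(("orange",(5,120,60),(18,255,255),.070),("green",(60,80,20),(90,255,200),.092)):
    m=cv2.inRange(hsv,lo,hi);m[250:]=0
    n,l,st,ce=cv2.connectedComponentsWithStats(m);k=1+np.argmax(st[1:,4]);print(nm,st[k])
    pts=np.argwhere(l==k)[:,::-1].astype(np.float32);(c,r)=cv2.minEnclosingCircle(pts)
    P=ground(im,c,z);Q=ground(im,(c[0]+r,c[1]),z);print(c,r,P,"diam",2*np.linalg.norm(Q-P))
E
ls -t pics | head -1
```

```text
[0.52881258 0.02841734 0.21226517] [-1.79985206e+02  2.95201333e-03  8.99757145e+01]
wrist tin_mouth [(0.86, [0.5338, -0.1034, 0.0934])]
wrist inner_lid []
wrist outer_lid [(0.76, [0.5331, 0.1355, 0.0792])]
wrist lid_stand []
wrist clamp_grip [(0.84, [0.528, -0.1903, 0.0701])]
orange [ 251   60   59   63 1160]
(279.77642822265625, 91.13441467285156) 31.750446319580078 [0.53181562 0.14104429 0.07      ] diam 0.06520323350077334
wrist_7.15.pngTraceback (most recent call last):
  File "<stdin>", line 8, in <module>
    return _wrapfunc(a, 'argmax', axis=axis, out=out, **kwds)
    return bound(*args, **kwds)
ValueError: attempt to get argmax of an empty sequence
```

Run:
```python
import cv2
a=cv2.imread("pics/wrist_7.15.png");cv2.imwrite("pics/v.png",cv2.resize(a[40:420,190:370],None,fx=1.5,fy=1.5,interpolation=cv2.INTER_CUBIC))
```

```text
(no output)
```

View pics/v.png

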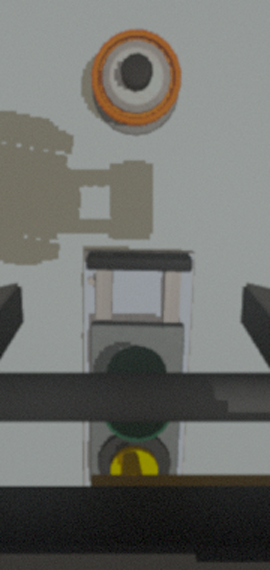

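Call:
step_arm(increments="94 46 2.7 0 0 0 0;94 46 2.7 0 0 0 0;94 46 2.7 0 0 0 0;94 46 2.7 0 0 0 0")

```text
clock: 7.55
tool_pos: [0.5313, 0.075, 0.2124]
orientation: [-180.0, 0.0, 90.0]
wrist_force: [-0.4, -0.6, -0.3]
width: 1.005
grasp_force: 0.0
```

Run:
```python
from m import *
imaging.snapshot("top");imaging.snapshot("top")
im=meas(["wrist"]);f=im["frame"]
print(np.round(-im["R"].T@im["t"],4))
hsv=cv2.cvtColor(f,cv2.COLOR_RGB2HSV)
m=cv2.inRange(hsv,(5,120,60),(18,255,255));m[320:]=0
n,l,st,ce=cv2.connectedComponentsWithStats(m);k=1+np.argmax(st[1:,4]);print(st[k])
(c,r)=cv2.minEnclosingCircle(np.argwhere(l==k)[:,::-1].astype(np.float32))
P=ground(im,c,.072);print(c,r,P,2*np.linalg.norm(ground(im,(c[0]+r,c[1]),.072)-P))
move([P[0],P[1],.046],90)
```

```text
wrist tin_mouth [(0.6, [0.5324, -0.1053, 0.0898])]
wrist inner_lid [(0.3, [0.7468, 0.123, -0.0034])]
wrist outer_lid []
wrist lid_stand []
wrist clamp_grip []
[0.5322 0.1417 0.392 ]
[250 110  57  57 984]
(277.5, 137.70370483398438) 29.033361434936523 [0.53209858 0.14081482 0.072     ] 0.06137888277974488
at [0.5314 0.0753 0.2125] [180.     0.    90.04] -> [ 65.5   0.8 166.5] [0.   0.   0.04]
```

Call:
step_arm(increments="94 48 0.8 30 0 0 0;94 65.5 0.8 60 0 0 0;94 65.5 0.8 100 0 0 0;94 65.5 0.8 130 0 0 0;94 65.5 0.8 150 0 0 0;94 65.5 0.8 160 0 0 0;94 65.5 0.8 166 0 0 0;94 65.5 0.8 166 0 0 0;50 65.5 0.8 166 0 0 0;50 65.5 0.8 166 0 0 0;50 65.5 0.8 166 0 0 0;50 65.5 0.8 166 0 0 0")

```text
clock: 9.15
tool_pos: [0.5325, 0.1411, 0.047]
orientation: [179.9, -0.0, 90.1]
wrist_force: [0.3, 0.1, 0.0]
width: 0.696
grasp_force: 0.0
```

```bash
python3 -c "
from h import *
s=state();print(s['tool_pos'],s['orientation'],s['width']*94,s['grasp_force'],s['torque'],s['wrist_force'])"
```

```text
[0.53247294 0.14108575 0.04702015] [ 1.79940336e+02 -4.64916103e-03  9.00584050e+01] 65.46985256621049 0.0 [-0.04638654 -0.14503288 -0.02411487] [0.27368294 0.12796712 0.04572854]
```

Still closing; hold, then lift a little.

Call:
step_arm(increments="50 0 0 0 0 0 0;50 0 0 0 0 0 0;50 0 0 0 0 0 0;50 0 0 -15 0 0 0;50 0 0 -30 0 0 0;50 0 0 -60 0 0 0;50 0 0 -80 0 0 0;50 0 0 -80 0 0 0;50 0 0 -80 0 0 0")

```text
clock: 10.05
tool_pos: [0.5321, 0.1411, 0.1268]
orientation: [179.9, -0.0, 90.1]
wrist_force: [-0.6, -0.7, -3.1]
width: 0.652
grasp_force: 30.0
```

Run:
```python
from m import *
s=state();print(s['tool_pos'],s['orientation'],s['width']*94,s['grasp_force'],s['torque'],s['wrist_force'])
im=meas(["scene"])
p=proj(im,[.532,.141,.14]);u,v=int(p[0]),int(p[1])
cv2.imwrite("pics/s2.png",cv2.resize(im["frame"][max(v-70,0):v+70,u-90:u+90,::-1],None,fx=4,fy=4,interpolation=cv2.INTER_CUBIC))
```

```text
[0.53212333 0.14109351 0.12683048] [ 1.79946853e+02 -1.75437205e-03  9.00675727e+01] 61.24903293651901 29.999692777055316 [-0.03694531 -0.08413189  0.03129349] [-0.57622597 -0.73454163 -3.09795787]
scene tin_mouth [(0.89, [0.5325, -0.104, 0.0926])]
scene inner_lid [(0.65, [0.5339, 0.1385, 0.1419])]
scene outer_lid []
scene lid_stand []
scene clamp_grip [(0.49, [0.5312, -0.1924, 0.0691])]
```

View pics/s2.png

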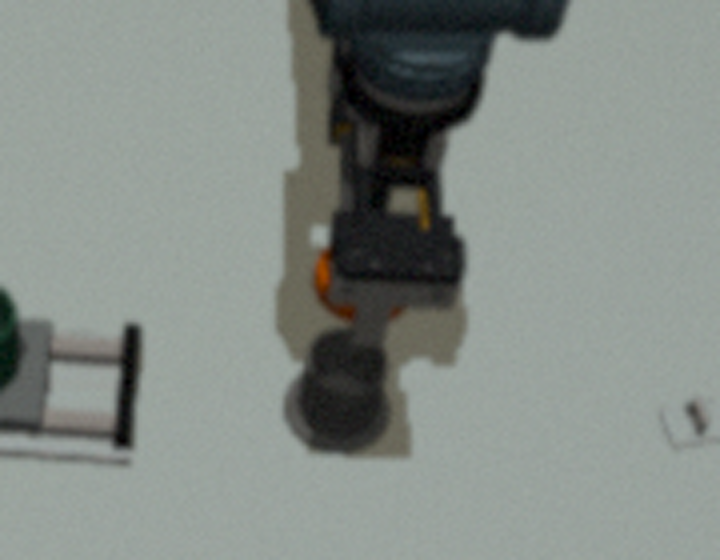

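Call:
step_arm(increments="50 -8 0 0 0 0 0;50 -25 0 0 0 0 0;50 -50 0 0 0 0 0;50 -80 0 0 0 0 0;50 -110 0 0 0 0 0;50 -140 0 0 0 0 0;50 -170 0 0 0 0 0;50 -196 0.4 0 0 0 0;50 -218 0.4 0 0 0 0;50 -234 0.4 0 0 0 0;50 -242 0.4 0 0 0 0;50 -244 0.4 0 0 0 0")

```text
clock: 11.55
tool_pos: [0.5327, -0.1035, 0.1263]
orientation: [-180.0, -0.0, 90.0]
wrist_force: [0.2, 0.3, -1.0]
width: 0.654
grasp_force: 30.0
```

Run:
```python
from m import *
imaging.snapshot("top");imaging.snapshot("top")
im=meas(["wrist"]);cv2.imwrite("pics/w5.png",im["frame"][:,:,::-1])
s=state();print(s['tool_pos'],s['orientation'],s['width']*94,s['grasp_force'],s['torque'],s['wrist_force'])
```

```text
wrist tin_mouth []
wrist inner_lid []
wrist outer_lid [(0.93, [0.5366, -0.1093, 0.1554])]
wrist lid_stand []
wrist clamp_grip [(0.77, [0.53, -0.1875, 0.0702])]
[ 0.53276064 -0.10234532  0.12644024] [-1.79996973e+02 -3.10568743e-03  9.01158787e+01] 61.319496269565434 29.999506913591176 [-0.0738808  -0.12941161  0.01927172] [ 0.11206822  1.02762702 -2.45566177]
```

View pics/w5.png

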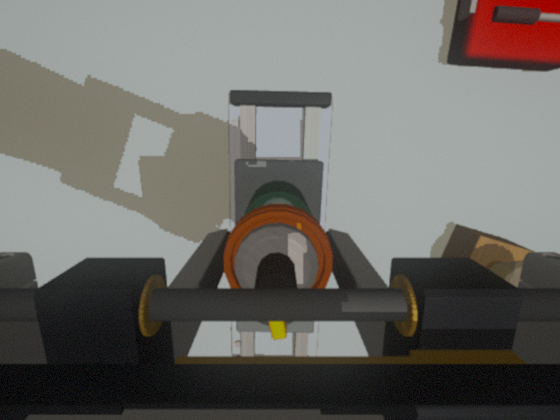

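Call:
step_arm(increments="50 0 0 10 0 0 0;50 0 0 20 0 0 0;50 0 0 28 0 0 0;50 0 0 34 0 0 0;50 0 0 38 0 0 0;50 0 0 40 0 0 0;50 0 0 40 0 0 0")

```text
clock: 12.65
tool_pos: [0.5327, -0.1029, 0.0862]
orientation: [-180.0, -0.0, 90.1]
wrist_force: [-0.8, 0.3, -1.9]
width: 0.652
grasp_force: 30.0
```

Call:
step_arm(increments="50 0 0 2 0 0 0;50 0 0 4 0 0 0;50 0 0 6 0 0 0;50 0 0 7 0 0 0;50 0 0 7 0 0 0")

```text
clock: 13.15
tool_pos: [0.5325, -0.1023, 0.079]
orientation: [-180.0, -0.1, 90.1]
wrist_force: [0.2, 4.2, -0.8]
width: 0.651
grasp_force: 30.0
```

Run:
```python
from m import *
s=state();print(s['tool_pos'],s['orientation'],s['width']*94,s['grasp_force'],s['torque'],s['wrist_force'])
```

```text
[ 0.53245718 -0.10233865  0.07901158] [-1.79964932e+02 -6.37150243e-02  9.00618318e+01] 61.1532293696178 29.999888655147515 [ 0.84625274 -0.05238728  0.03046024] [ 0.23061055  4.17138809 -0.82372442]
```

Call:
step_arm(increments="50 1 0 0 0 0 0;50 1 0 1 0 0 0;50 1 0 1 0 0 0;50 1 0 2 0 0 0;50 1 0 2 0 0 0")

```text
clock: 13.65
tool_pos: [0.5327, -0.1022, 0.0788]
orientation: [-179.9, 0.0, 90.1]
wrist_force: [-7.4, 3.6, 10.0]
width: 0.655
grasp_force: 30.0
```

Call:
step_arm(increments="50 0 0 -1 0 0 0;50 0 0 -1 0 0 0;50 0 0 -1 0 0 0")

```text
clock: 13.95
tool_pos: [0.5327, -0.1022, 0.0788]
orientation: [-180.0, 0.0, 90.1]
wrist_force: [-4.9, 2.1, 5.5]
width: 0.653
grasp_force: 30.0
```

Run:
```python
from m import *
s=state();print(s['tool_pos'],s['orientation'],s['width']*94,s['torque'],s['wrist_force'])
im=meas(["scene"])
p=proj(im,[.532,-.103,.1]);u,v=int(p[0]),int(p[1])
cv2.imwrite("pics/s3.png",cv2.resize(im["frame"][max(v-50,0):v+50,u-65:u+65,::-1],None,fx=6,fy=6,interpolation=cv2.INTER_CUBIC))
```

```text
[ 0.53268502 -0.10215818  0.07884366] [-1.79981220e+02  1.97461367e-02  9.00632689e+01] 61.39919134159973 [ 0.34281085  0.66470509 -0.01434265] [-4.88651047  2.084161    5.48823451]
scene tin_mouth [(0.6, [0.5302, -0.1037, 0.0935])]
scene inner_lid [(0.48, [0.5329, -0.1038, 0.0916])]
scene outer_lid [(0.69, [0.5173, 0.4231, -0.0008])]
scene lid_stand [(0.98, [0.5323, 0.1388, 0.0014])]
scene clamp_grip [(0.8, [0.5303, -0.192, 0.0708])]
```

View pics/s3.png

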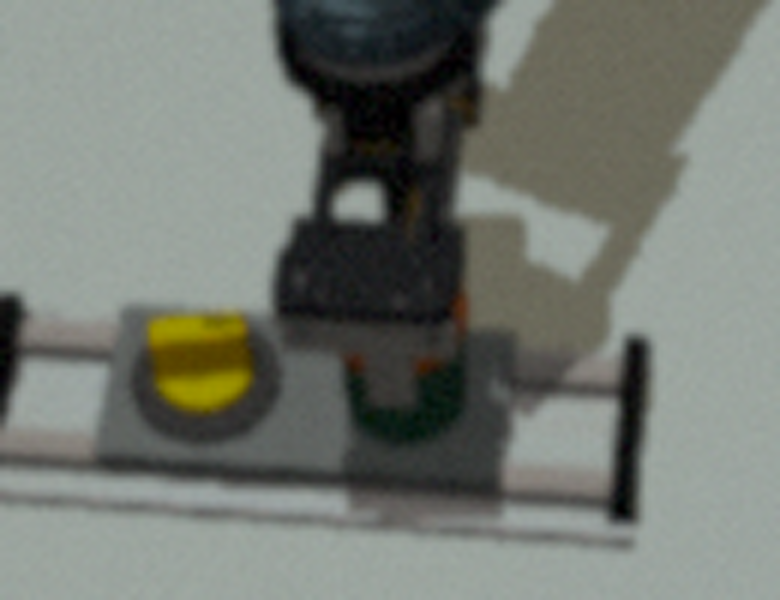

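Call:
step_arm(increments="94 0 0 0 0 0 0;94 0 0 0 0 0 0;94 0 0 0 0 0 0;94 0 0 0 0 0 0;94 0 0 0 0 0 0;94 0 0 0 0 0 0;94 0 0 -10 0 0 0;94 0 0 -25 0 0 0;94 0 0 -40 0 0 0;94 0 0 -40 0 0 0;94 0 0 -40 0 0 0")

```text
clock: 15.35
tool_pos: [0.5333, -0.1021, 0.1195]
orientation: [179.9, 0.0, 90.1]
wrist_force: [-0.5, -0.3, 0.3]
width: 0.999
grasp_force: 0.0
```

Run:
```python
from m import *
s=state();print(s['tool_pos'],s['orientation'],s['width']*94,s['torque'],s['wrist_force'])
im=meas(["wrist"]);cv2.imwrite("pics/w6.png",im["frame"][:,:,::-1])
for X in ([.5325,-.1025,.139],[.5325,-.1025,.108]): print(proj(im,X))
```

```text
[ 0.53326426 -0.10211914  0.11950115] [1.79896527e+02 4.35088972e-02 9.00663663e+01] 93.93025561900583 [-0.06609107 -0.12448717  0.04215592] [-0.48905227 -0.26369477  0.28441038]
wrist tin_mouth []
wrist inner_lid []
wrist outer_lid [(0.93, [0.5346, -0.107, 0.1085])]
wrist lid_stand []
wrist clamp_grip [(0.55, [0.5304, -0.189, 0.0687])]
[274.78717106 255.9408241 ]
[275.12376796 238.06682286]
```

View pics/w6.png

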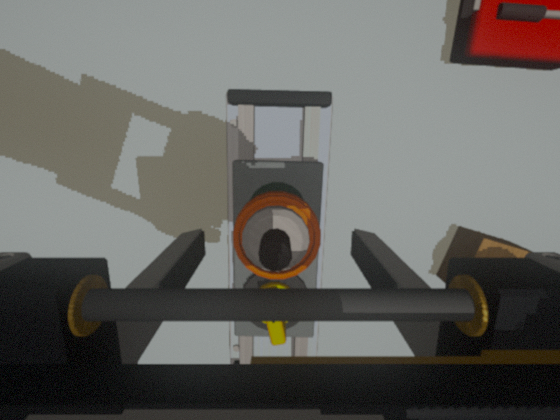

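Call:
step_arm(increments="40 -1.5 -0.6 1 0 0 0;10 -1.5 -0.6 1 0 0 0;10 -1.5 -0.6 1 0 0 0;10 -1.5 -0.6 1 0 0 0;10 -1.5 -0.6 1 0 0 0;10 -1.5 -0.6 1 0 0 0;10 -1.5 -0.6 1 0 0 0;10 -1.5 -0.6 1 0 0 0;10 -1.5 -0.6 1 0 0 0;10 -1.5 -0.6 1 0 0 0;10 -1.5 -0.6 1 0 0 0;10 -1.5 -0.6 1 0 0 0")

```text
clock: 16.85
tool_pos: [0.5321, -0.1034, 0.1175]
orientation: [-180.0, -0.0, 90.1]
wrist_force: [0.1, 0.4, 0.3]
width: 0.208
grasp_force: 30.0
```

Gripped at 19.6 mm (the knob). Lift slowly.

Call:
step_arm(increments="10 0 0 -3 0 0 0;10 0 0 -7 0 0 0;10 0 0 -12 0 0 0;10 0 0 -20 0 0 0;10 0 0 -30 0 0 0;10 0 0 -42 0 0 0;10 0 0 -55 0 0 0;10 0 0 -68 0 0 0;10 0 0 -78 0 0 0;10 0 0 -85 0 0 0;10 0 0 -88 0 0 0;10 0 0 -88 0 0 0")

```text
clock: 18.05
tool_pos: [0.5322, -0.1035, 0.2057]
orientation: [180.0, 0.0, 90.1]
wrist_force: [-0.1, -0.5, -1.9]
width: 0.209
grasp_force: 30.0
```

Call:
step_arm(increments="10 0 0 -2 0 0 0;10 0 0 -2 0 0 0;10 0 0 -2 0 0 0;10 0 0 -2 0 0 0;10 0 0 -2 0 0 0")

```text
clock: 18.55
tool_pos: [0.5321, -0.1034, 0.2072]
orientation: [-180.0, -0.0, 90.1]
wrist_force: [-0.8, 0.2, -0.1]
width: 0.205
grasp_force: 30.0
```

Run:
```python
from m import *
s=state();print(s['tool_pos'],s['orientation'],s['width']*94,s['grasp_force'],s['wrist_force'])
im=meas(["wrist"])
meas(["scene"])
cv2.imwrite("pics/w7.png",im["frame"][:,:,::-1])
```

```text
[ 0.532052   -0.10340308  0.20724207] [-1.79979187e+02 -9.34666633e-03  9.00595457e+01] 19.303349046792032 29.99983549118042 [-0.75639161  0.23172513 -0.0576472 ]
wrist tin_mouth []
wrist inner_lid [(0.94, [0.5355, -0.1052, 0.0947])]
wrist outer_lid [(0.58, [0.5327, -0.1076, 0.1966])]
wrist lid_stand []
wrist clamp_grip [(0.54, [0.5304, -0.188, 0.0703])]
scene tin_mouth []
scene inner_lid [(0.59, [0.5349, -0.1014, 0.094])]
scene outer_lid [(0.62, [0.5307, -0.1016, 0.1921])]
scene lid_stand [(0.62, [0.5357, 0.14, 0.001])]
scene clamp_grip [(0.82, [0.5303, -0.1944, 0.075])]
```

View pics/w7.png

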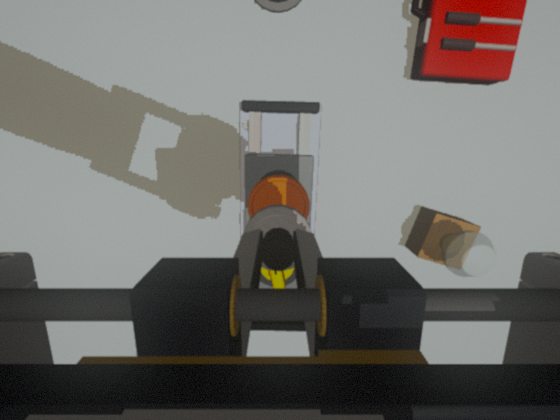

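The picture shows the outer lid held level at about (280,240). The orange inner lid is still seated on the tin at about (278,200).

```bash
python3 -c "
from workcell import manip
print(manip.finish_job())"
```

```text
the job is handed in; nothing more can be done
None
```

The job is handed in, with no verdict shown: the clamp is turned to its stop, the inner lid is seated on the tin, and the outer lid is held level and still, about 9 cm above its nested place.

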